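# Lock a hold-down stud into the tyre-shop clamping rail

## Robot

A 7-joint arm with a two-finger parallel gripper is mounted at the origin on the work surface. World frame = base frame: x ahead of the robot, y to its left, z up, the work surface at z = 0. Lengths are in m, angles in rad, forces in N, time in s.
With the tool pointing down it reaches from about 0.425 to 0.825 m from the base axis. Payload 3.6 kg.
Tool frame: the origin (TCP) lies at the very end of the fingers, on their centre line; the grasp point (between the pads) lies 19 mm behind it; z points along the fingers, y is the direction in which the jaws open and shut (so a half turn about z gives the same grasp; the last joint's range is limited). The gripper opens to 85 mm and grips with 20 to 120 N. Pads are 22 mm wide; open, the fingers measure 114 mm over their backs; the gripper's body (76 mm by 85 mm) begins 54 mm behind the grasp point. The pads swing forward as they close: fully open they stand 13 mm farther back than shut.
Start: joints at [1.175, 0.615, -0.013, 1.423, 0.008, 1.103, -0.04], TCP at [0.235, -0.606, 0.231] pointing down, gripper open.
Joint ranges: [-3.12, 3.12], [-0.3, 2.06], [-1.34, 1.32], [0.26, 2.42], [-1.36, 4.5], [0.01, 1.98], [-2.84, 2.84]. Speed limits (rad/s): [2.79, 2.79, 3.14, 3.14, 3.14, 3.14, 3.14].

## Interface

Orientations are given as a unit quaternion [x, y, z, w].
In Python, from plant import r, optics, job gives the robot as it stands.
- The arm moves only by the tool drive_tool, never from a script. Its argument "motion" is a list of rows, each a list of 3 entries, a list of its own where there are three numbers: the gripper command: -1 is shut, 1 is fully open, values between are in proportion, then the shift along the tool's x, y, z in m, then the turn, a rotation vector about the tool's x, y, z in degrees. A call has 1 to 10 rows; each row shifts and turns the commanded pose from where the row before left it, along the tool's axes as they then stand; what a row does not reach is not made up. A row lasts 1/8 s, in which the tool goes at most 62.5 mm and 10.7 degrees, less where a joint would pass 70% of its speed; a pose out of reach is approached as far as the arm can. A call with a gripper value outside its range is refused whole. The fingers move at their own pace and stop on an object; "grip_force" is the grip in N (left out, the last holds). Time passes only in rows, so rows that do not move let the fingers close. It gives the time, the measured TCP pose, the force and the opening at its end, in the units of the state.
- r.observe(): the state, without advancing time (a new reading comes with each control period).
- optics.get_image(name): name is "scene" or "top" or "wrist"; returns the picture (480x640x3 uint8, red, green, blue); there is no depth.
- optics.camera_info(name): a dict with "mtx" (3x3 intrinsics, pixels), "k1" (the pictures are not rectified: a ray, as slopes to the right and down, at radius r is drawn at 1 + k1 r^2 times it, then the intrinsics apply), "camera_from_world" (4x4, takes a point from world to camera coordinates); the wrist camera has in their place "T_tool_cam" (4x4, takes a point from camera to tool coordinates, whose origin is the TCP and whose axes are the flange's). Camera axes: x right, y down, z forward; pixel columns grow to the right and rows downward; lengths in m; the calibration is good to about 2 mm. A picture is of the moment at which its call begins: read the wrist's pose just before it. camera_info takes no time and is no camera call.
- job.hand_in(): hands the job in, once; it reports no verdict.
The state is a dict: "clock": time; "joint_pos": joint angles; "joint_vel": joint speeds; "joint_torque": joint torques, N m; "tcp_pos": TCP position; "tcp_rot": TCP orientation; "ft_force": force on the tool from outside, world axes, zero at the start; "wrist_torque": the same for the moment, N m; "opening": opening from 0.0 (shut) to 1.0 (fully open).
Only numpy, scipy, OpenCV 4.12 (cv2) and the standard library are available. Lean on these libraries where they do the work, as an engineer would, in place of code of your own. Each camera call takes 0.05 s, during which the arm holds its last target.

## Task

Pick up the hold-down stud with the oblong T-shaped foot, lower its foot lengthwise through the slot of the clamping rail at the line scribed across the rail's middle, and twist it a quarter turn (either way) so that the foot lies square across under the rail's lips; let go and leave it standing upright. Leave the similar stud with the round disc foot standing where it is.

Things in the scene. Friction and masses are not known exactly. Their poses are not given: they have to be found in the camera images.
- t_stud: Loose hold-down stud to use, upright on the bench, 76 mm tall, 0.15-0.31 kg. Oblong foot 50 (its x) x 18 (y) x 10 mm thick; round stem 12 mm dia., z 10-48; on top a dark steel bar grip z 48-76, same 50 x 18 oblong parallel to the foot: hold it across the 18 mm. Origin: centre of the foot's underside, z up. Half a turn about z makes no difference.
- rail_mark (a point): Middle of the clamping rail, on the level of its top face (30 mm above the bench); a dark line is scribed across both lips here. Rail fixed, 240 (x) x 76 (y) x 30 mm. Slot along x: 32 mm wide, 216 long, ends closed, lips 8 mm thick. Channel below the lips 64 mm wide, 18 high, floor 26 mm below this point. The foot enters lengthwise along x and can turn freely below the lips.
- disc_stud: Similar stud, not to be used: same stem, bar grip and 76 mm height, but a round foot 58 mm in diameter, 10 mm thick, too wide for the slot. Loose, upright on the bench. Origin: centre of the foot's underside; x along the bar grip, z up. The two studs and a bolt with a black five-lobed knob stand 100 mm or more apart, in no fixed order.
Mind the look-alikes: they are no part of the job. Leave any pink or turquoise look-alike of the t_stud alone.

How it is judged:
By the outcome, as a careful person would: the job done as asked, in the order asked, and still so for the second after the job is handed in, with the robot touching nothing.
It also fails if it takes over 43 s, if anything falls off the work surface, if the arm or the gripper's body presses on something with over 40 N, if the wrist force passes 120 N, or if a joint passes its speed limit or range.

## Working session

There is one attempt and no reset: what is moved stays moved. The work goes in short steps, Python scripts to look and compute and a tool call to move; the robot and the scene stay as the last step left them, time stands still between calls to the robot, and variables do not carry over. Pictures are saved under pics/ and viewed, and the job is handed in when it is done.

Besides the shell and the picture viewer there is one more tool, called after "Call:" in YAML: its name, and indented under it one key for each argument. drive_tool: Moves the arm, as the interface text tells. Its arguments: {"type":"object","properties":{"motion":{"type":"array"},"grip_force":{"type":"number"}},"required":["motion"]}

```bash
mkdir -p pics; ls
python3 - <<'E'
from plant import r,optics,job
import cv2
s=r.observe();print(s['clock'],s['tcp_pos'],s['tcp_rot'],s['opening'])
for n in ['scene','top','wrist']:
    cv2.imwrite(f'pics/{n}0.png',optics.get_image(n)[:,:,::-1]); print(n,optics.camera_info(n))
E
```

```text
pics
0.0 [ 0.2346632  -0.60534089  0.23012811] [ 9.82946971e-01  1.83884712e-01 -2.51127253e-04 -1.26550139e-03] 1.0034757562595802
scene {'mtx': array([[438.09171263,   0.        , 323.95326616],
       [  0.        , 438.09171263, 245.81474167],
       [  0.        ,   0.        ,   1.        ]]), 'k1': -0.07860677349081716, 'camera_from_world': array([[ 0.72003792,  0.69366001, -0.0195238 , -0.3064141 ],
       [ 0.49181558, -0.52996229, -0.69083819, -0.26411495],
       [-0.4895537 ,  0.48782759, -0.72274575,  1.16038204],
       [ 0.        ,  0.        ,  0.        ,  1.        ]])}
top {'mtx': array([[561.3835926 ,   0.        , 321.84718881],
       [  0.        , 561.3835926 , 237.86441068],
       [  0.        ,   0.        ,   1.        ]]), 'k1': -0.037774266535843065, 'camera_from_world': array([[ 0.00689893, -0.99996874,  0.00386285, -0.07586425],
       [-0.99795798, -0.00713025, -0.0634747 ,  0.53719139],
       [ 0.06350026, -0.00341705, -0.99797597,  1.03754785],
       [ 0.        ,  0.        ,  0.        ,  1.        ]])}
wrist {'mtx': array([[380.45276718,   0.        , 323.78714165],
       [  0.        , 380.45276718, 241.35752946],
       [  0.        ,   0.        ,   1.        ]]), 'k1': 0.026146793396809503, 'T_tool_cam': array([[-7.50477796e-04, -9.62582084e-01, -2.70989239e-01,
         6.86815442e-02],
       [ 9.99999701e-01, -7.73053165e-04, -2.34343026e-05,
         9.18482193e-04],
       [-1.86931649e-04, -2.70989176e-01,  9.62582377e-01,
        -1.42952211e-01],
       [ 0.00000000e+00,  0.00000000e+00,  0.00000000e+00,
         1.00000000e+00]])}
```

View pics/scene0.png

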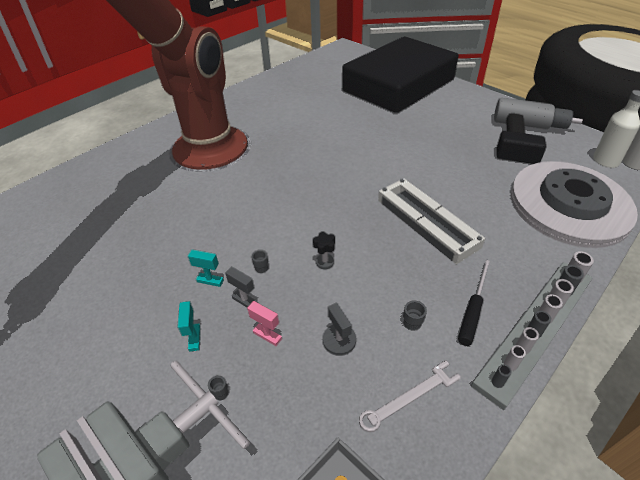

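View pics/top0.png

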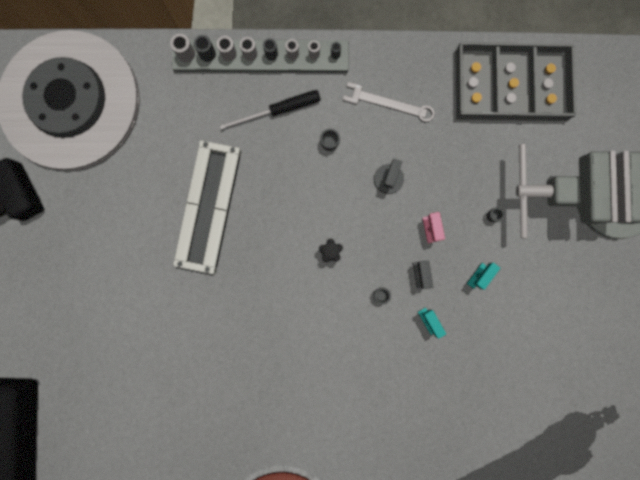

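View pics/wrist0.png

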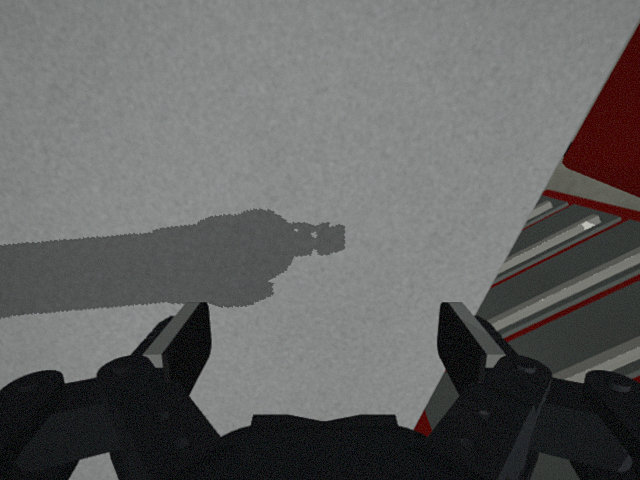

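Candidates for the t_stud, by pixel in the top view:
- Dark stud (424,275): my choice.
- Dark stud on a disc (389,177): the disc_stud.
- Pink (433,228) and turquoise (485,275) and (432,322): look-alikes.
- Black five-lobed knob (331,251): the bolt.

I'll check the choice in crops.

```bash
cat > h.py <<'E'
import numpy as np,cv2
from plant import r,optics,job
from scipy.spatial.transform import Rotation as R
def ray(name,uv,pose=None):
    c=optics.camera_info(name);K=c['mtx']
    d=np.array([(uv[0]-K[0,2])/K[0,0],(uv[1]-K[1,2])/K[1,1]]);p=d.copy()
    for _ in range(20): p=d/(1+c['k1']*(p@p))
    v=np.array([p[0],p[1],1.])
    if name=='wrist':
        s=pose or r.observe();T=np.eye(4);T[:3,:3]=R.from_quat(s['tcp_rot']).as_matrix();T[:3,3]=s['tcp_pos'];M=T@c['T_tool_cam']
    else: M=np.linalg.inv(c['camera_from_world'])
    return M[:3,3],M[:3,:3]@v
def at(name,uv,z,pose=None):
    o,d=ray(name,uv,pose);return o+d*(z-o[2])/d[2]
def proj(name,P,pose=None):
    c=optics.camera_info(name)
    if name=='wrist':
        s=pose or r.observe();T=np.eye(4);T[:3,:3]=R.from_quat(s['tcp_rot']).as_matrix();T[:3,3]=s['tcp_pos'];M=np.linalg.inv(T@c['T_tool_cam'])
    else: M=c['camera_from_world']
    q=M[:3,:3]@np.asarray(P,float)+M[:3,3];p=q[:2]/q[2];p=p*(1+c['k1']*(p@p))
    return c['mtx'][:2,:2]@p+c['mtx'][:2,2]
E
python3 - <<'E'
import cv2,numpy as np
t=cv2.imread('pics/top0.png');s=cv2.imread('pics/scene0.png')
a=cv2.resize(t[245:305,390:470],None,fx=5,fy=5,interpolation=2)
b=cv2.resize(s[255:315,200:280],None,fx=5,fy=5,interpolation=2)
c=cv2.resize(t[130:285,165:255],None,fx=3.8,fy=3.8,interpolation=2)
cv2.imwrite('pics/cropA.png',np.hstack([a,b]));cv2.imwrite('pics/cropC.png',c)
E
```

```text
(no output)
```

View pics/cropA.png

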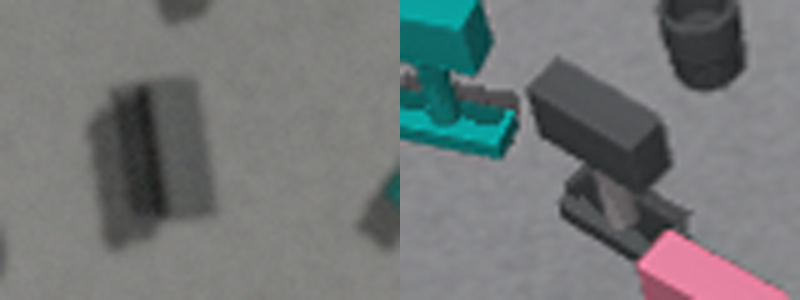

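View pics/cropC.png

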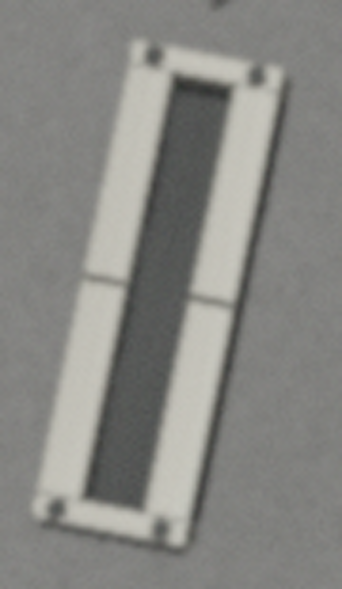

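The crops confirm it: the dark stud has an oblong foot, round stem and bar grip. In the top view its bar-top corners are near (420,261), (428.5,260.5), (433,287.5) and (423,288). The rail shows scribed lines at about (187–198,203) and (214–227,209).

Run:
```python
from h import *
np.set_printoptions(precision=4,suppress=True)
f=lambda p,s,o:((np.array(p)+.5)/s-.5+np.array(o))
T=[at('top',f(p,5,(390,245)),.076) for p in [(152,82),(193,78),(216,212),(165,216)]]
T=np.array(T);print(T,T.mean(0));print([np.linalg.norm(T[i]-T[i-1])for i in range(4)])
x=(T[0]+T[1]-T[2]-T[3]);print('yaw t',np.degrees(np.arctan2(x[1],x[0])))
C=np.array([at('top',f(p,3.8,(165,130)),.03) for p in [(131,42),(284,68),(187,546),(37,518)]])
print(C,C.mean(0));print([np.linalg.norm(C[i]-C[i-1])for i in range(4)])
x=(C[0]+C[1]-C[2]-C[3]);print('yaw rail',np.degrees(np.arctan2(x[1],x[0])))
M=np.array([at('top',f(p,3.8,(165,130)),.03) for p in [(84,277),(236,302),(127,283),(189,296)]]);print('mark',M,M[:2].mean(0),M[2:].mean(0))
for P in [T.mean(0),C.mean(0)]: print(proj('scene',P),np.linalg.norm(P[:2]))
s=r.observe();print(R.from_quat(s['tcp_rot']).as_matrix())
for p in [(389,165),(433,222),(485,272),(432,322)]: print(at('top',p,.076))
```

```text
[[ 0.4941 -0.2462  0.076 ]
 [ 0.4956 -0.2608  0.076 ]
 [ 0.4483 -0.2687  0.076 ]
 [ 0.4468 -0.2506  0.076 ]] [ 0.4712 -0.2566  0.076 ]
[np.float64(0.0475407873231834), np.float64(0.01466882285767284), np.float64(0.04799797355776141), np.float64(0.018165627625576865)]
yaw t 7.471420666769944
[[0.7184 0.1601 0.03  ]
 [0.7057 0.084  0.03  ]
 [0.4697 0.1273 0.03  ]
 [0.4828 0.2009 0.03  ]] [0.5942 0.1431 0.03  ]
[np.float64(0.23910209308156563), np.float64(0.07711438951192039), np.float64(0.2399407552002777), np.float64(0.07473982278596977)]
yaw rail -10.12211764559338
mark [[0.6012 0.1805 0.03  ]
 [0.5893 0.1055 0.03  ]
 [0.5983 0.1593 0.03  ]
 [0.5921 0.1287 0.03  ]] [0.5952 0.143  0.03  ] [0.5952 0.144  0.03  ]
[238.581  275.5759] 0.5365269980936671
[428.4955 213.3024] 0.6111488302446525
[[ 0.9324  0.3615 -0.0007]
 [ 0.3615 -0.9324  0.0019]
 [ 0.     -0.002  -1.    ]]
[ 0.6656 -0.1913  0.076 ]
[ 0.5637 -0.2697  0.076 ]
[ 0.4753 -0.3619  0.076 ]
[ 0.3868 -0.2671  0.076 ]
```

Call:
drive_tool:
  motion:
    - [1,[0.0433,-0.03,0.005],[0,0,0]]
    - [1,[0.0433,-0.03,0.005],[0,0,0]]
    - [1,[0.0433,-0.03,0.005],[0,0,0]]
    - [1,[0.0433,-0.03,0.005],[0,0,0]]
    - [1,[0.0433,-0.03,0.005],[0,0,0]]
    - [1,[0.0433,-0.03,0.005],[0,0,0]]
    - [1,[0.0433,-0.03,0.005],[0,0,0]]
    - [1,[0.0433,-0.03,0.005],[0,0,0]]
    - [0.2,[0,0,0],[0,0,6.8]]
    - [0.2,[0,0,0],[0,0,6.8]]
  grip_force: 50

```text
clock: 1.4
tcp_pos: [0.4714, -0.2559, 0.1909]
tcp_rot: [0.998, 0.065, -0.0, -0.0]
ft_force: [0.0, 0.4, 0.3]
opening: 0.612
```

Call:
drive_tool:
  motion:
    - [0.2,[0,0,0],[0,0,0]]
    - [0.2,[0,0,0],[0,0,0]]

```text
clock: 1.65
tcp_pos: [0.471, -0.2571, 0.1912]
tcp_rot: [0.998, 0.067, -0.0, -0.0]
ft_force: [0.3, -0.5, -0.0]
opening: 0.603
```

Run:
```python
from h import *
s=r.observe();print(s['clock'],s['tcp_pos'],R.from_quat(s['tcp_rot']).as_matrix().round(3),s['joint_pos'],s['joint_vel'].round(3))
cv2.imwrite('pics/wrist1.png',optics.get_image('wrist')[:,:,::-1]);print(proj('wrist',(.4712,-.2566,.076),s))
```

```text
1.65 [ 0.47101137 -0.25709538  0.19122368] [[ 0.991  0.133 -0.   ]
 [ 0.133 -0.991  0.   ]
 [-0.    -0.    -1.   ]] [ 0.44323786  0.48457489  0.02328465  1.80624912 -0.01451965  0.85123845
 -0.96349754] [ 0.006 -0.    -0.003 -0.001 -0.002  0.001 -0.007]
[321.90203493 235.80487852]
```

View pics/wrist1.png

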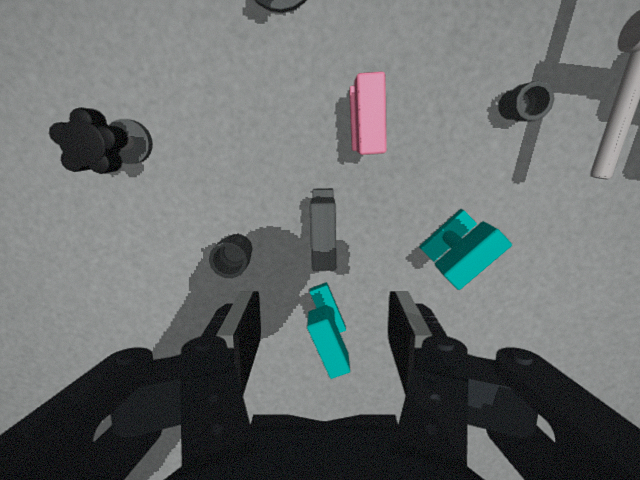

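Run:
```python
import cv2
i=cv2.imread('pics/wrist1.png')[180:280,285:365];cv2.imwrite('pics/w1c.png',cv2.convertScaleAbs(cv2.resize(i,None,fx=6,fy=6,interpolation=2),alpha=1.8))
```

```text
(no output)
```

View pics/w1c.png

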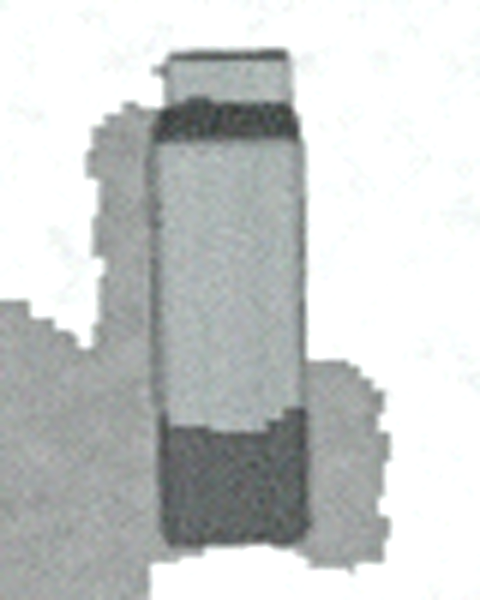

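Run:
```python
from h import *
np.set_printoptions(precision=4,suppress=True)
s=r.observe()
T=np.array([at('wrist',((p[0]+.5)/6-.5+285,(p[1]+.5)/6-.5+180),.076,s) for p in [(155,138),(303,138),(310,545),(164,545)]])
print(T.mean(0),[np.linalg.norm(T[i]-T[i-1])for i in range(4)])
x=(T[0]+T[1]-T[2]-T[3]);print('yaw t',np.degrees(np.arctan2(x[1],x[0])))
Rm=R.from_quat(s['tcp_rot']).as_matrix();print(Rm.T@(T.mean(0)-s['tcp_pos']))
```

```text
[ 0.4703 -0.2579  0.076 ] [np.float64(0.04935400443966964), np.float64(0.016901733785179566), np.float64(0.04936560642530334), np.float64(0.01753054842858693)]
yaw t 8.673987572945377
[-0.0009  0.0006  0.1153]
```

The wrist view agrees with the top view to about 1 mm. The stud is at (0.470,-0.258) with yaw about 8.5°. I'll descend and grip.

Call:
drive_tool:
  motion:
    - [0.2,[-0.001,0.0005,0.04],[0,0,-1]]
    - [0.2,[0,0,0.04],[0,0,0]]
    - [0.2,[0,0,0.035],[0,0,0]]
    - [0.2,[0,0,0.02],[0,0,0]]
    - [0.2,[0,0,0.013],[0,0,0]]
    - [0.2,[0,0,0],[0,0,0]]
    - [-1,[0,0,0],[0,0,0]]
    - [-1,[0,0,0],[0,0,0]]
    - [-1,[0,0,0],[0,0,0]]
    - [-1,[0,0,0],[0,0,0]]
  grip_force: 60

```text
clock: 2.95
tcp_pos: [0.4708, -0.2579, 0.0443]
tcp_rot: [0.997, 0.075, 0.001, 0.0]
ft_force: [-0.5, 0.5, 6.1]
opening: 0.2
```

Call:
drive_tool:
  motion:
    - [-1,[0,0,0],[0,0,0]]
    - [-1,[0,0,0],[0,0,0]]
    - [-1,[0,0,0],[0,0,0]]

```text
clock: 3.32
tcp_pos: [0.4708, -0.2578, 0.0443]
tcp_rot: [0.997, 0.075, 0.001, 0.0]
ft_force: [-1.1, 1.1, 5.8]
opening: 0.2
```

Call:
drive_tool:
  motion:
    - [-1,[0,0,-0.02],[0,0,0]]
    - [-1,[0,0,-0.04],[0,0,0]]
    - [-1,[0,0,-0.05],[0,0,0]]
    - [-1,[0,0,0],[0,0,9.3]]
    - [-1,[0,0,0],[0,0,9.4]]
    - [-1,[0,0,0],[0,0,0]]

```text
clock: 4.08
tcp_pos: [0.4696, -0.2571, 0.1528]
tcp_rot: [0.996, -0.087, -0.001, -0.0]
ft_force: [0.0, -0.1, -3.2]
opening: 0.198
```

Call:
drive_tool:
  motion:
    - [-1,[0.0052,-0.0417,0],[0,0,0]]
    - [-1,[0.0052,-0.0417,0],[0,0,0]]
    - [-1,[0.0052,-0.0417,0],[0,0,0]]
    - [-1,[0.0052,-0.0417,0],[0,0,0]]
    - [-1,[0.0052,-0.0417,0],[0,0,0]]
    - [-1,[0.0052,-0.0417,0],[0,0,0]]
    - [-1,[0.0052,-0.0417,0],[0,0,0]]
    - [-1,[0.0052,-0.0417,0],[0,0,0]]
    - [-1,[0.0052,-0.0417,0],[0,0,0]]
    - [-1,[0.0052,-0.0417,0],[0,0,0]]

```text
clock: 5.32
tcp_pos: [0.5944, 0.1448, 0.1525]
tcp_rot: [0.996, -0.087, -0.001, 0.0]
ft_force: [0.4, 1.0, -3.4]
opening: 0.198
```

Call:
drive_tool:
  motion:
    - [-1,[0,0,0],[0,0,0]]
    - [-1,[0,0,0],[0,0,0]]

```text
clock: 5.58
tcp_pos: [0.5939, 0.1428, 0.1524]
tcp_rot: [0.996, -0.087, -0.001, 0.001]
ft_force: [-0.3, -0.1, -3.6]
opening: 0.198
```

Run:
```python
from h import *
s=r.observe();Rm=R.from_quat(s['tcp_rot']).as_matrix();print(s['clock'],s['tcp_pos'],Rm.round(3),np.degrees(np.arctan2(Rm[1,0],Rm[0,0])),s['joint_pos'],s['opening'],s['ft_force'])
for n in ['wrist','scene','top']: cv2.imwrite(f'pics/{n}2.png',optics.get_image(n)[:,:,::-1])
```

```text
5.575 [0.59393038 0.14281766 0.15244647] [[ 0.985 -0.174 -0.002]
 [-0.174 -0.985 -0.002]
 [-0.002  0.002 -1.   ]] -10.017359766979126 [-0.35338269  0.63874086  0.1338012   1.63866382 -0.10256044  0.87342038
 -1.92517706] 0.19800758715356015 [-0.3040671  -0.13851174 -3.57620854]
```

View pics/wrist2.png

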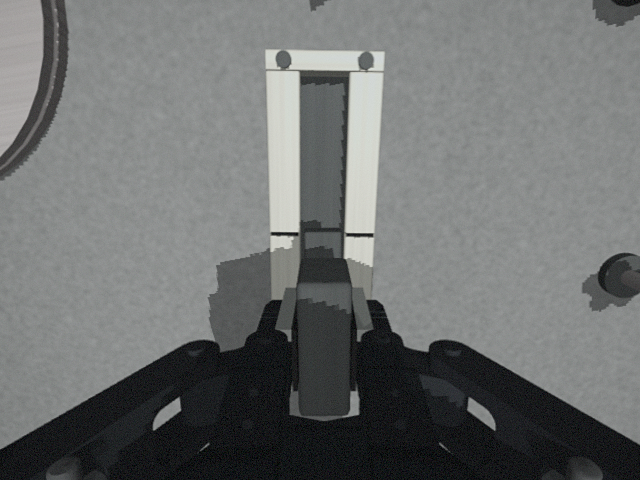

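View pics/scene2.png

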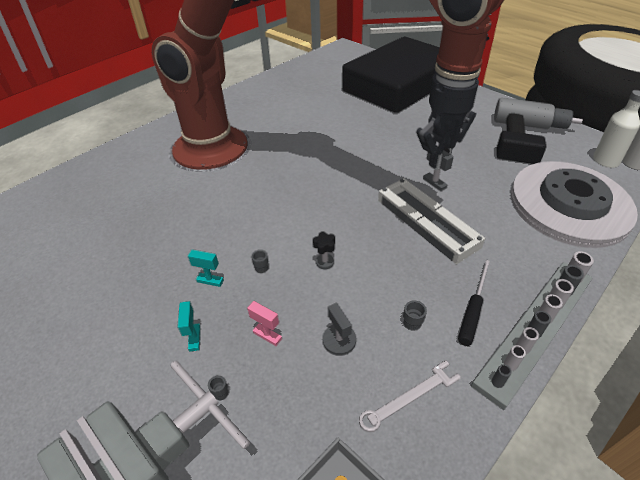

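Run:
```python
import cv2
im=cv2.imread('pics/wrist2.png')
cv2.imwrite('pics/w2a.png',cv2.resize(im[210:310,255:390],None,fx=5.5,fy=5.5,interpolation=2))
cv2.imwrite('pics/w2b.png',cv2.convertScaleAbs(cv2.resize(im[250:425,270:380],None,fx=3.4,fy=3.4,interpolation=2),alpha=2.2))
```

```text
(no output)
```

View pics/w2a.png

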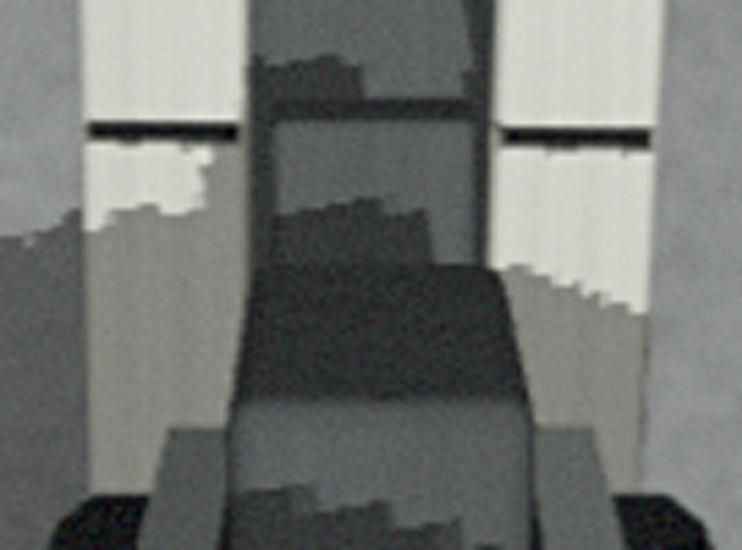

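View pics/w2b.png

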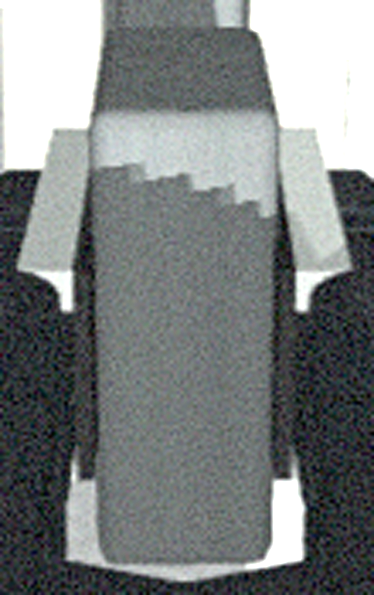

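Run:
```python
from h import *
np.set_printoptions(precision=4,suppress=True)
s=r.observe();Rm=R.from_quat(s['tcp_rot']).as_matrix()
f=lambda p,k,o:((np.array(p)+.5)/k-.5+np.array(o))
M=np.array([at('wrist',f(p,5.5,(255,210)),.03,s) for p in [(84,130),(657,139),(247,131),(494,136)]])
print(M,M[:2].mean(0),M[2:].mean(0),np.linalg.norm(M[0]-M[1]),np.linalg.norm(M[2]-M[3]))
d=M[0]-M[1];print('rail yaw',np.degrees(np.arctan2(d[1],d[0]))-90)
B=np.array([at('wrist',f(p,3.4,(270,250)),s['tcp_pos'][2]+.0317,s) for p in [(93,110),(277,112),(272,560),(100,560)]])
print([np.linalg.norm(B[i]-B[i-1])for i in range(4)],B.mean(0)); x=B[0]+B[1]-B[2]-B[3];print('bar yaw',np.degrees(np.arctan2(x[1],x[0])))
print('tool err mark-bar',Rm.T@(M[:2].mean(0)-B.mean(0)), 'mark-tcp',Rm.T@(M[:2].mean(0)-s['tcp_pos']))
# long rail edges
E=np.array([at('wrist',p,.03,s) for p in [(265,51),(384.5,52)]]);print(E,np.linalg.norm(E[0]-E[1]), np.linalg.norm(E.mean(0)-M[:2].mean(0)));d=E.mean(0)-M[:2].mean(0);print(np.degrees(np.arctan2(d[1],d[0])))
F=np.array([at('wrist',f(p,5.5,(255,210)),s['tcp_pos'][2]-.0443+.01,s) for p in [(270,122),(476,122)]]);print('foot end',F,np.linalg.norm(F[0]-F[1]),Rm.T@(F.mean(0)-s['tcp_pos']))
```

```text
[[0.6015 0.1789 0.03  ]
 [0.5869 0.1051 0.03  ]
 [0.5976 0.1579 0.03  ]
 [0.5911 0.1261 0.03  ]] [0.5942 0.142  0.03  ] [0.5943 0.142  0.03  ] 0.07525516713345562 0.0324509943792642
rail yaw -11.21785262247677
[np.float64(0.0490096391806459), np.float64(0.016945135023875818), np.float64(0.04882412234225945), np.float64(0.01751539144164587)] [0.5944 0.1408 0.1848]
bar yaw -10.139646076530967
tool err mark-bar [-0.0003 -0.0014  0.1548] mark-tcp [-0.0002 -0.0005  0.1231]
[[0.7183 0.156  0.03  ]
 [0.7043 0.0817 0.03  ]] 0.07564666369552418 0.11939526785305785
-11.189599839240039
foot end [[0.6197 0.146  0.1188]
 [0.6165 0.1283 0.1188]] 0.01799742856088626 [0.0241 0.0001 0.0343]
```

Call:
drive_tool:
  motion:
    - [-1,[0.0005,-0.0006,0.03],[0,0,1]]
    - [-1,[0,0,0.03],[0,0,0]]
    - [-1,[0,0,0.015],[0,0,0]]
    - [-1,[0,0,0.01],[0,0,0]]
    - [-1,[0,0,0.008],[0,0,0]]
    - [-1,[0,0,0.007],[0,0,0]]
    - [-1,[0,0,0],[0,0,0]]
    - [-1,[0,0,0],[0,0,0]]

```text
clock: 6.72
tcp_pos: [0.5956, 0.1444, 0.0538]
tcp_rot: [0.995, -0.097, 0.0, -0.0]
ft_force: [-0.3, -0.6, -2.4]
opening: 0.206
```

Run:
```python
from h import *
s=r.observe();Rm=R.from_quat(s['tcp_rot']).as_matrix();print(s['clock'],s['tcp_pos'],np.degrees(np.arctan2(Rm[1,0],Rm[0,0])),s['joint_pos'],s['ft_force'],s['wrist_torque'])
cv2.imwrite('pics/wrist3.png',optics.get_image('wrist')[:,:,::-1])
```

```text
6.725 [0.59561626 0.14437243 0.05379987] -11.10659776585079 [-0.34240954  0.76950018  0.11471924  1.70958681 -0.12890425  0.66880044
 -1.92321332] [-0.2977468  -0.6079355  -2.36122177] [-0.01751677  0.00955738 -0.02448048]
```

View pics/wrist3.png

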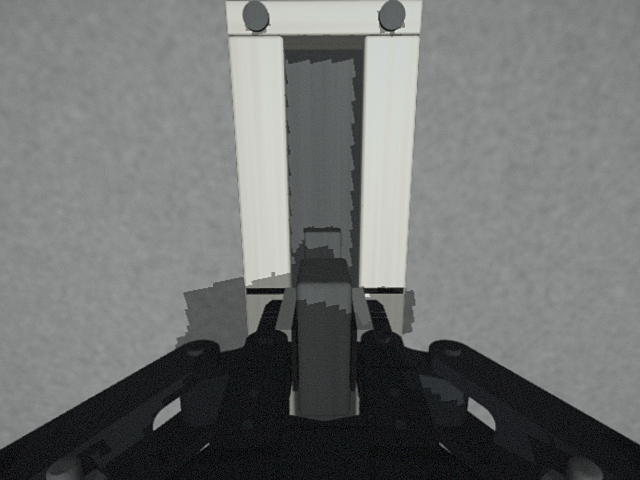

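Run:
```python
import cv2
im=cv2.imread('pics/wrist3.png')
cv2.imwrite('pics/w3a.png',cv2.resize(im[215:325,235:415],None,fx=4.4,fy=4.4,interpolation=2))
```

```text
(no output)
```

View pics/w3a.png

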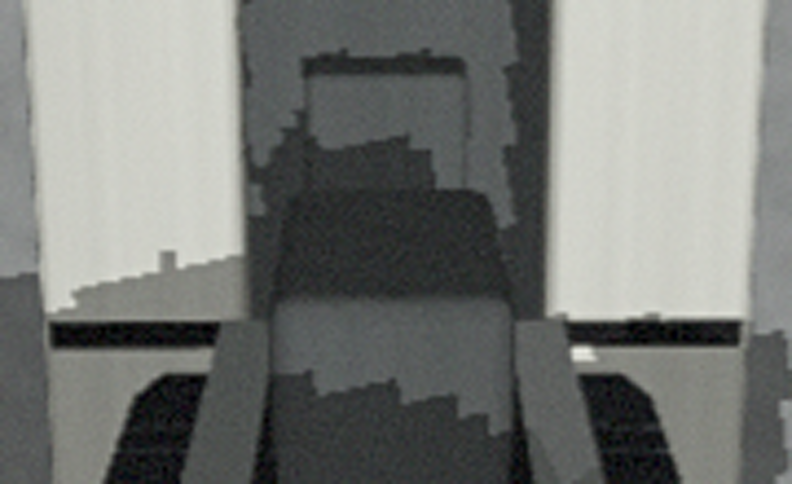

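Run:
```python
from h import *
np.set_printoptions(precision=4,suppress=True)
s=r.observe();Rm=R.from_quat(s['tcp_rot']).as_matrix()
f=lambda p,k,o:((np.array(p)+.5)/k-.5+np.array(o))
M=np.array([at('wrist',f(p,4.4,(235,215)),.03,s) for p in [(47,334),(747,333)]])
d=M[0]-M[1];print(np.linalg.norm(d),np.degrees(np.arctan2(d[1],d[0]))-90,Rm.T@(M.mean(0)-s['tcp_pos']),M.mean(0))
F=np.array([at('wrist',f(p,4.4,(235,215)),s['tcp_pos'][2]-.0443+.01,s) for p in [(304,74),(466,74)]]);print('foot end',np.linalg.norm(F[0]-F[1]),Rm.T@(F.mean(0)-s['tcp_pos']))
```

```text
0.0750655938645061 -11.048948268909015 [-0.0018  0.0012  0.0238] [0.5937 0.1435 0.03  ]
foot end 0.01769098999410325 [ 0.0242 -0.      0.0343]
```

Call:
drive_tool:
  motion:
    - [-1,[-0.001,0.0012,0.003],[0,0,0]]
    - [-1,[0,0,0],[0,0,0]]

```text
clock: 7.02
tcp_pos: [0.5937, 0.1431, 0.0502]
tcp_rot: [0.995, -0.097, -0.0, 0.0]
ft_force: [-0.2, 0.7, -3.9]
opening: 0.199
```

Call:
drive_tool:
  motion:
    - [-1,[0,0,0],[0,0,-9]]
    - [-1,[0,0,0],[0,0,-9]]
    - [-1,[0,0,0],[0,0,-9]]

```text
clock: 7.4
tcp_pos: [0.594, 0.1431, 0.0504]
tcp_rot: [0.99, 0.141, 0.0, 0.0]
ft_force: [-0.7, -0.1, -2.7]
opening: 0.203
```

Free turning, no contact forces. I'll finish the quarter turn.

Call:
drive_tool:
  motion:
    - [-1,[0,0,0],[0,0,-9]]
    - [-1,[0,0,0],[0,0,-9]]
    - [-1,[0,0,0],[0,0,-9]]
    - [-1,[0,0,0],[0,0,-9]]
    - [-1,[0,0,0],[0,0,-9]]
    - [-1,[0,0,0],[0,0,-9]]
    - [-1,[0,0,0],[0,0,-9]]
    - [-1,[0,0,0],[0,0,0]]
    - [-1,[0,0,0],[0,0,0]]

```text
clock: 8.52
tcp_pos: [0.5941, 0.143, 0.0504]
tcp_rot: [0.773, 0.634, -0.0, 0.0]
ft_force: [0.3, -0.3, -2.4]
opening: 0.199
```

Run:
```python
from h import *
s=r.observe();Rm=R.from_quat(s['tcp_rot']).as_matrix();print(s['clock'],s['tcp_pos'],np.degrees(np.arctan2(Rm[1,0],Rm[0,0])),s['joint_pos'],s['ft_force'],s['wrist_torque'])
im=optics.get_image('wrist')[:,:,::-1]
cv2.imwrite('pics/wrist4.png',im)
```

```text
8.525 [0.59407816 0.14297423 0.05035205] 78.7405052016602 [-0.08225309  0.79016945 -0.31739868  1.70681725  0.35131772  0.7011244
 -0.77902934] [ 0.33451778 -0.28069419 -2.44645893] [ 0.02587778 -0.01803195  0.04751872]
```

View pics/wrist4.png

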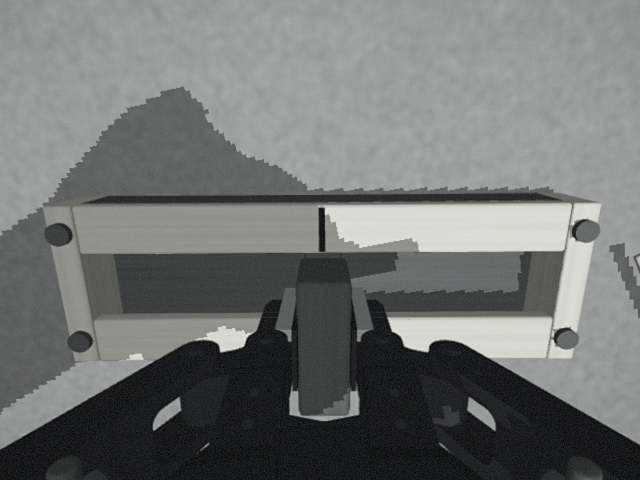

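Run:
```python
from h import *
np.set_printoptions(precision=4,suppress=True)
s=r.observe();Rm=R.from_quat(s['tcp_rot']).as_matrix()
g=lambda p:(Rm.T@(at('wrist',p,.03,s)-s['tcp_pos']))[:2]
print(g((321.5,208)),g((321.8,250)))
for a,b in [((80,206),(565,203)),((80,254),(565,251))]:
    d=g(b)-g(a);print(np.degrees(np.arctan2(d[0],d[1])),np.linalg.norm(d),g(a),g(b))
import cv2
im=cv2.imread('pics/wrist4.png')
cv2.imwrite('pics/w4a.png',np.vstack([cv2.resize(im[190:265,40:180],None,fx=4,fy=4,interpolation=2),cv2.resize(im[190:265,470:610],None,fx=4,fy=4,interpolation=2)]))
```

```text
[ 0.037  -0.0005] [ 0.0179 -0.0004]
0.3113218764356168 0.20839099010277543 [ 0.0378 -0.1043] [0.0389 0.104 ]
0.3193462437419346 0.2158349886555591 [ 0.0162 -0.1081] [0.0174 0.1077]
```

View pics/w4a.png

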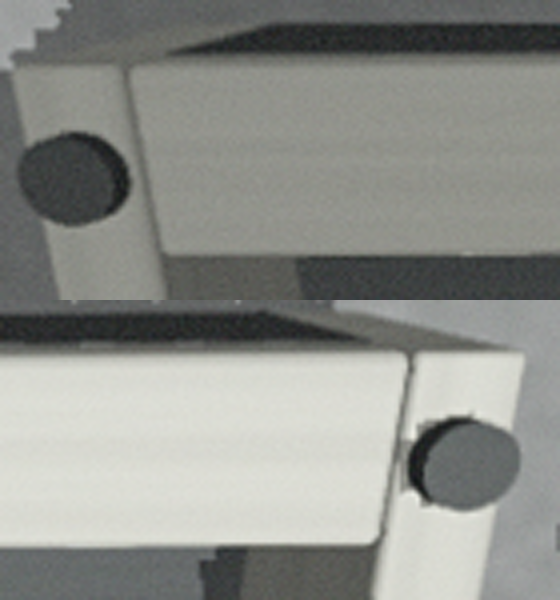

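Call:
drive_tool:
  motion:
    - [-1,[0,0,0.0015],[0,0,0]]
    - [-1,[0,0,0.001],[0,0,0]]
    - [-1,[0,0,0],[0,0,0]]

```text
clock: 8.95
tcp_pos: [0.5941, 0.1434, 0.0484]
tcp_rot: [0.772, 0.635, 0.0, 0.0]
ft_force: [-1.5, -0.9, 1.8]
opening: 0.202
```

Contact with the floor is felt (about 4 N change). I'll release.

Call:
drive_tool:
  motion:
    - [-0.3,[0,0,0],[0,0,0]]
    - [0,[0,0,0],[0,0,0]]
    - [0.2,[0,0,0],[0,0,0]]
    - [0.2,[0,0,0],[0,0,0]]
    - [0.2,[0,0,0],[0,0,0]]

```text
clock: 9.57
tcp_pos: [0.594, 0.1433, 0.0478]
tcp_rot: [0.772, 0.635, 0.0, -0.0]
ft_force: [-0.4, 0.1, -0.2]
opening: 0.602
```

Call:
drive_tool:
  motion:
    - [0.2,[0,0,-0.01],[0,0,0]]
    - [0.2,[0,0,-0.03],[0,0,0]]
    - [0.2,[0,0,-0.05],[0,0,0]]
    - [0.2,[0,0,-0.05],[0,0,0]]
    - [0.2,[0,0,0],[0,0,0]]
    - [0.2,[0,0,0],[0,0,0]]

```text
clock: 10.32
tcp_pos: [0.5936, 0.1429, 0.188]
tcp_rot: [0.772, 0.635, -0.0, 0.0]
ft_force: [-0.1, 0.1, -0.1]
opening: 0.602
```

Run:
```python
from h import *
s=r.observe();Rm=R.from_quat(s['tcp_rot']).as_matrix();print(s['clock'],s['tcp_pos'],np.degrees(np.arctan2(Rm[1,0],Rm[0,0])),s['ft_force'],s['opening'])
w=optics.get_image('wrist')[:,:,::-1];cv2.imwrite('pics/wrist5.png',w);cv2.imwrite('pics/scene5.png',optics.get_image('scene')[:,:,::-1])
```

```text
10.325 [0.59359876 0.1429336  0.18797764] 78.88502510257058 [-0.11026375  0.14320175 -0.06274693] 0.6018521606646715
```

View pics/wrist5.png

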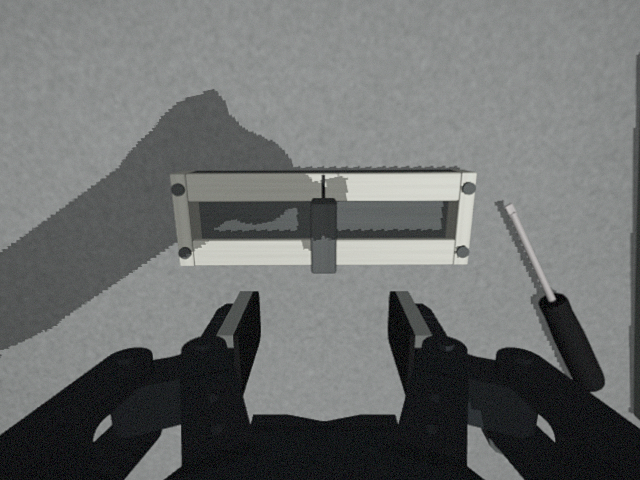

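View pics/scene5.png

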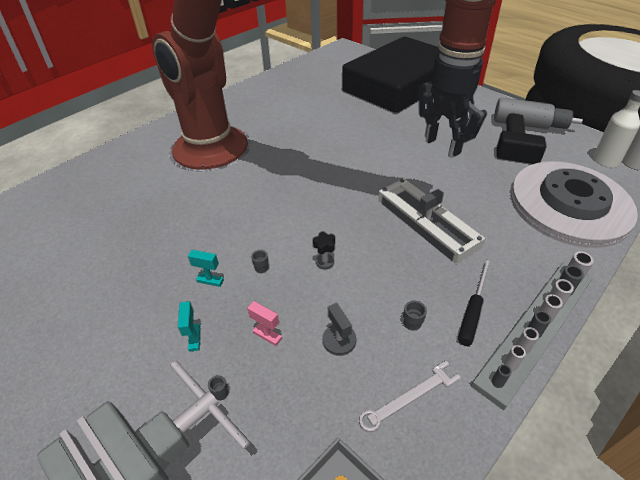

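Run:
```python
import cv2
im=cv2.imread('pics/wrist5.png')
cv2.imwrite('pics/w5a.png',cv2.convertScaleAbs(cv2.resize(im[165:285,270:380],None,fx=5,fy=5,interpolation=2),alpha=1.6))
```

```text
(no output)
```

View pics/w5a.png

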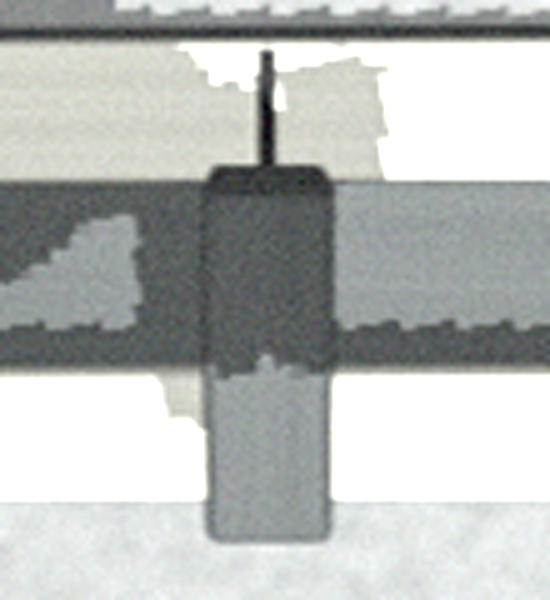

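Run:
```python
from h import *
np.set_printoptions(precision=4,suppress=True)
s=r.observe();Rm=R.from_quat(s['tcp_rot']).as_matrix()
f=lambda p,k,o:((np.array(p)+.5)/k-.5+np.array(o))
g=lambda p,z:(Rm.T@(at('wrist',f(p,5,(270,165)),z,s)-s['tcp_pos']))[:2]
B=np.array([g(p,.08) for p in [(205,194),(333,194),(330,543),(207,543)]]);print('bar',B.mean(0),[np.linalg.norm(B[i]-B[i-1])for i in range(4)])
x=B[0]+B[1]-B[2]-B[3];print('bar ang',np.degrees(np.arctan2(x[1],x[0])))
print('mark',g((266,50),.03),g((266,163),.03),'slot edges',g((267,182),.03),g((267,368),.03),'lips',g((267,40),.03),g((267,502),.03))
```

```text
bar [-0.0009  0.0002] [np.float64(0.04922865227760592), np.float64(0.0169562565353974), np.float64(0.04922067934346409), np.float64(0.017163298768969427)]
bar ang 0.14017902034723045
mark [ 0.0375 -0.0002] [ 0.0199 -0.0003] slot edges [ 0.0168 -0.0001] [-0.0138 -0.0002] lips [ 0.0391 -0.0001] [-0.0369 -0.0002]
```

The stud sits within about 0.5 mm of the line along the rail and about 2 mm off centre across it. It is square to about 0.5° and its bar top is at the right size for standing upright. The robot is clear of it.

```bash
python3 -c "
from plant import job
print(job.hand_in())"
```

```text
the job is handed in; nothing more can be done
None
```

The dark T-footed stud is standing upright in the clamping rail at the scribed line, with its foot turned square across under the lips. I handed the job in at about 10.4 s of the 43 s allowed.

**What I did:** I gripped the stud across its 18 mm bar and lowered it lengthwise through the slot. I then twisted it 90°, set it on the channel floor (about 4 N of contact), opened the gripper and backed off straight up.

**Last wrist-camera check:**

| Measure | Result |
|---|---|
| Distance from the scribed line, along the rail | about 0.5 mm |
| Off centre, across the rail | about 2 mm |
| Squareness | within about 0.5° |

- **Upright:** the bar top measured 49 x 17 mm against the true 50 x 18 mm, as expected for a stud standing upright.
- **Other objects:** the last scene picture shows the disc stud, the look-alikes and the knob bolt where they were. The gripper was clear, with the force reading near zero.
- **Disagreement:** the top camera put the rail at -10.1° and the wrist camera at -11.1°. I used the wrist value because it compares the stud and rail directly.

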